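# Balance the shine kit on the polish tin

## Task

Clear some room beside the shoe-shine box by piling up the kit: first rest the horsehair brush, bristles down, on the lid of the large red tin with its balance point over the middle of the lid, then rest the green applicator, flat side down, on the level part of the brush's back right above that balance point. Set both down gently rather than dropping them, so that the pile stands level by itself, and leave both the large and the small tin where they stand.

Things in the scene. Friction and masses are not known exactly. Their poses are not given: they have to be found in the camera images.
- brush_center (a point): Brown wooden horsehair brush lying bristles down (sizes in mm): 142 long, 54 wide, 44 high, 0.17 kg. Point: balance point, half-way up (22), mid-width, 52 from the broad round heel, 90 from the narrow nose tip. x heel to nose, y across, z up. Wooden back: top 20 mm; level top from heel to 45 ahead of point, then nose slopes down; grip across y, sides parallel from 25 behind to 45 ahead. Bristle foot 96 x 44.
- applicator_center (a point): Green firm silicone applicator, pear-shaped from above, flat side down (sizes in mm): 66 long (34 from point to broad end, 32 to narrow), 42 wide, 44 high, 0.06 kg. Point: its centre, half-way up (22 above the flat underside), over its balance point. x broad to narrow end, y across, z up. Sides upright to 30, then a small knob; grip across y, 42 wide. A grey one of the same shape is a bystander.
- big_tin_lid (a point): Large flat polish tin with a dark red lid, 104 mm across and 30 mm high, about 0.26 kg, loose on the cabinet top, with a small brass key on its side. This point is the middle of its lid's level top face; z up.
- small_tin_lid (a point): Small flat polish tin with a black lid, 68 mm across and 22 mm high, loose, a bystander to be left alone. This point is the middle of its lid's top face; z up. The two tins may have changed places.
Things that resemble listed ones, but are neither listed nor needed, are in the scene too. Leave any pink look-alike of the part that bears applicator_center alone. Of the things that look like the part that bears big_tin_lid, the smaller one is meant.

How it is judged:
By the outcome, as a careful person would: the job done as asked, in the order asked, and still so for the second after the job is handed in, with the robot touching nothing.
It also fails if it takes over 66 s, if anything falls off the work surface, if the arm or the gripper's body presses on something with over 40 N, if the wrist force passes 120 N, or if a joint passes its speed limit or range.

## Robot

A 6-joint arm with a two-finger parallel gripper is mounted at the origin on the work surface. World frame = base frame: x ahead of the robot, y to its left, z up, the work surface at z = 0. Lengths are in mm, angles in rad, forces in N, time in s.
With the tool pointing down it reaches from about 300 to 850 mm from the base axis. Payload 4.2 kg.
Tool frame: the origin (TCP) lies at the very end of the fingers, on their centre line; the grasp point (between the pads) lies grip_point_offset behind it (grip_point_offset is the distance from the TCP to the grasp point, in mm); z points along the fingers, y is the line along which they close (so a half turn about z gives the same grasp; the last joint's range is limited). The gripper opens to 91 mm and grips with 3 to 60 N. Pads are 32 mm wide; open, the fingers measure 118 mm over their backs; the gripper's body (76 mm by 178 mm) begins 60 mm behind the grasp point.
Start: joints at [-1.344, 0.32, 1.565, -0, 1.257, -0.02], TCP at [140.476, -557.593, 213.976] pointing down, gripper open.
Joint ranges: [-3.11, 3.11], [-0.84, 2.01], [0.21, 2.61], [-1.34, 4.49], [0.05, 2.63], [-2.56, 2.56]. Speed limits (rad/s): [2.57, 2.57, 3.14, 3.14, 3.14, 3.14].

## Interface

Orientations are given as a unit quaternion [x, y, z, w].
In Python, from bench import * gives the robot as it stands. The module is installed in compiled form; this text tells all that it offers.
- The arm moves only by the tool carry_out, never from a script. Its argument "steps" is a list of rows, each an object of numbers: "tx", "ty", "tz": the shift along the tool's x, y, z in m; "turn": the turn about the tool's z in degrees; "gripper": the opening, from 0 (shut) to 1 (fully open). A call has 1 to 10 rows; each row is the pose to reach, as a shift and turn from the pose commanded when the call began, along the tool's axes at that moment; what a row does not reach only later rows make up. A row lasts 1/12 s, in which the tool goes at most 41.7 mm and 7.16 degrees, less where a joint would pass 70% of its speed; a pose out of reach is approached as far as the arm can. A call with a gripper value outside its range is refused whole. The fingers move at their own pace and stop on an object; "newtons" is the grip in N (left out, the last holds). Time passes only in rows, so rows that repeat a pose let the fingers close. It gives the time, the measured TCP pose, the force, the opening and the grip force at its end, in the units of the state.
- read_state(): the state, without advancing time (a new reading comes with each control period).
- capture(name): name is "scene" or "top"; returns the picture (480x640x3 uint8, red, green, blue); there is no depth.
- camera_model(name): a dict with "camera_matrix" (3x3 intrinsics, pixels), "R" (3x3) and "t" (3): a world point X has camera coordinates R X + t. Camera axes: x right, y down, z forward; pixel columns grow to the right and rows downward; lengths in mm; the calibration is good to about 2 mm. A picture is of the moment at which its call begins. camera_model takes no time and is no camera call.
- hand_in(): hands the job in; it is judged then, once.
The state is a dict: "clock": time; "q": joint angles; "qvel": joint speeds; "joint_efforts": joint torques, N m; "eef_pos": TCP position; "orientation": TCP orientation; "force": force on the tool from outside, world axes, zero at the start; "wrist_torque": the same for the moment, N m; "gripper_width": finger opening in mm; "gripper_force": force on a finger pad.
Only numpy, scipy, OpenCV 4.12 (cv2) and the standard library are available. Lean on these libraries where they do the work, as an engineer would, in place of code of your own. Each camera call takes 0.05 s, during which the arm holds its last target. There are 200 camera calls.

## Working session

There is one attempt and no reset: what is moved stays moved. The work goes in short steps, Python scripts to look and compute and a tool call to move; the robot and the scene stay as the last step left them, time stands still between calls to the robot, and variables do not carry over. Pictures are saved under pics/ and viewed, at most 10 in all, crops included, and the job is handed in when it is done.

Besides the shell and the picture viewer there is one more tool, called after ">>>" as name([rows], argument=value, ...), one row to a line, values as JSON. carry_out: Moves the arm, as the interface text tells. Its arguments: {"type":"object","properties":{"steps":{"type":"array"},"newtons":{"type":"number"}},"required":["steps"]}

```bash
mkdir -p pics; python3 - <<'E'
from bench import *
import cv2
s=read_state();print({k:s[k] for k in('clock','eef_pos','orientation','gripper_width')})
for n in('scene','top'):
    cv2.imwrite(f'pics/{n}0.png',capture(n)[:,:,::-1]);m=camera_model(n);print(n,m)
E
```

```text
{'clock': 0.0, 'eef_pos': array([ 140.35828022, -557.08453247,  213.12365659]), 'orientation': array([ 9.92394184e-01,  1.23097547e-01, -1.05826375e-04, -8.75258148e-04]), 'gripper_width': 90.91151378407174}
scene {'camera_matrix': array([[537.46402141,   0.        , 327.09480464],
       [  0.        , 537.46402141, 240.50570961],
       [  0.        ,   0.        ,   1.        ]]), 'R': array([[-0.32044448,  0.9471869 ,  0.01234118],
       [ 0.53884621,  0.19298206, -0.82000164],
       [-0.77907644, -0.256115  , -0.57222811]]), 't': array([ 211.3555263 , -242.5480894 , 1378.26662131])}
top {'camera_matrix': array([[540.83919002,   0.        , 314.1905767 ],
       [  0.        , 540.83919002, 236.92946141],
       [  0.        ,   0.        ,   1.        ]]), 'R': array([[-0.02409056, -0.99935846, -0.02650129],
       [-0.99419117,  0.0267307 , -0.10425633],
       [ 0.10489784,  0.02383575, -0.99419731]]), 't': array([  -4.81887433,  520.66382756, 1006.66274509])}
```

View pics/scene0.png

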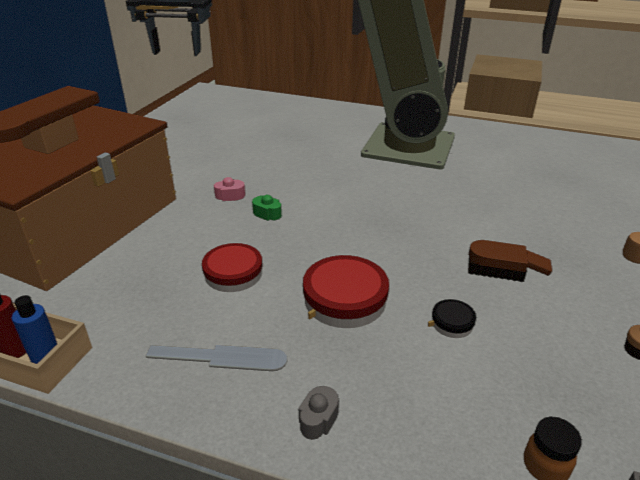

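View pics/top0.png

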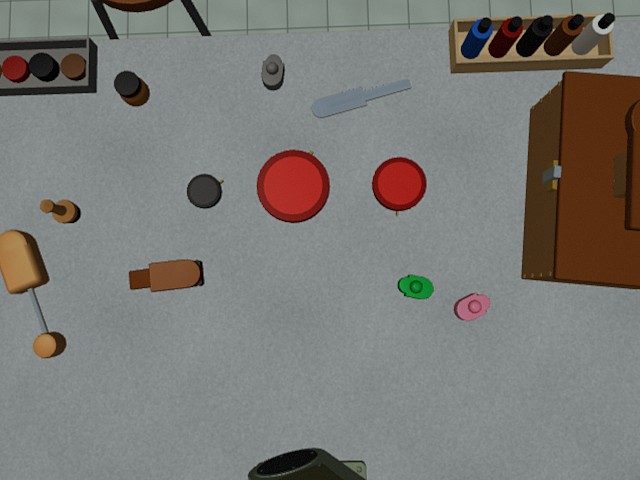

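The scene shows two red-lidded tins, top (293,186) at about 72 px and top (399,184) at about 54 px. 104 mm is about 55 px, so the smaller one at (399,184), beside the box, is meant. There are three applicators: green at top (416,287), pink at (472,306) and grey at (272,70); green is meant. The brush is at top (166,275) with its heel to the right. I'll confirm these in one enlarged crop montage.

```bash
python3 - <<'E'
import cv2,numpy as np
t=cv2.imread('pics/top0.png');s=cv2.imread('pics/scene0.png')
def c(im,x,y,w,h,f): return cv2.resize(im[y:y+h,x:x+w],(400,300),interpolation=cv2.INTER_CUBIC)
# each crop 100x75 at 4x
o=np.vstack([np.hstack([c(t,120,240,100,75,4),c(t,350,147,100,75,4)]),np.hstack([c(t,390,260,100,75,4),c(s,460,220,100,75,4)])])
cv2.imwrite('pics/crop1.png',o)
E
```

```text
(no output)
```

View pics/crop1.png

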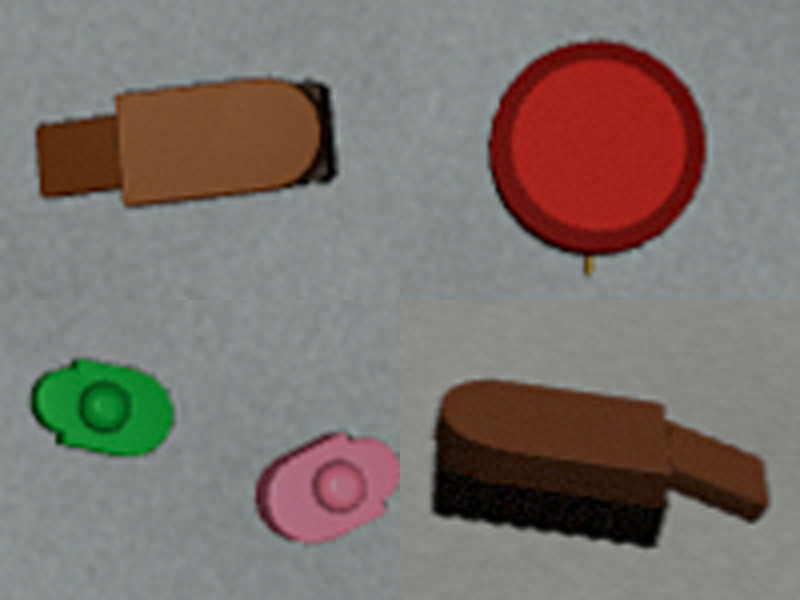

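```bash
cat > h.py <<'E'
from bench import *
import numpy as np,cv2
def px2w(n,uv,z):
    m=camera_model(n);d=m['R'].T@np.linalg.inv(m['camera_matrix'])@[*uv,1];c=-m['R'].T@m['t']
    return c+d*(z-c[2])/d[2]
def w2px(n,X):
    m=camera_model(n);p=m['camera_matrix']@(m['R']@np.asarray(X,float)+m['t']);return p[:2]/p[2]
def tri(a,b):
    A=[];r=[]
    for n,uv in(('top',a),('scene',b)):
        m=camera_model(n);P=m['camera_matrix']@np.c_[m['R'],m['t']]
        for i in(0,1):
            q=P[i]-uv[i]*P[2];A.append(q[:3]);r.append(-q[3])
    return np.linalg.lstsq(np.array(A),np.array(r),rcond=None)[0]
def blob(im,lo,hi,box):
    h=cv2.cvtColor(im,cv2.COLOR_RGB2HSV);m=cv2.inRange(h,lo,hi);k=np.zeros_like(m);x,y,w,g=box;k[y:y+g,x:x+w]=m[y:y+g,x:x+w]
    c=max(cv2.findContours(k,0,1)[0],key=cv2.contourArea)[:,0];return c
E
python3 - <<'E'
from h import *
np.set_printoptions(precision=1,suppress=True)
f1=tri((149,264),(526.5,263.25));f2=tri((151.5,291.5),(525.75,246.25));print('tri front corners',f1,f2)
a=px2w('top',(149,264),44);b=px2w('top',(151.5,291.5),44);he=px2w('top',(200,272.3),44)
print(a,b,he,'width',np.linalg.norm(a-b),'len',np.linalg.norm((a+b)/2-he))
d=(a+b)/2-he;d/=np.linalg.norm(d);print('axis',np.degrees(np.arctan2(d[1],d[0])),'centre',he+52*d,(a+b)/2-45*d)
d2=np.array([154,-17,0])
e0=px2w('top',(149,264),44);e1=px2w('top',(187.5,259.75),44);v=e0-e1;print('side dir',np.degrees(np.arctan2(v[1],v[0])))
print('tin',px2w('top',(399.75,183.25),30),px2w('top',(399.4,183.9),26))
T=cv2.imread('pics/top0.png')[:,:,::-1].copy();S=cv2.imread('pics/scene0.png')[:,:,::-1].copy()
cs=blob(S,(0,150,120),(8,255,255),(190,235,85,60));E=cv2.fitEllipse(cs);print('tin scene bright',E,px2w('scene',E[0],30))
c=blob(T,(45,120,40),(75,255,255),(390,265,50,50))
w=np.array([px2w('top',p,30)[:2] for p in c],np.float32);R=cv2.minAreaRect(w);print('app',R,cv2.boxPoints(R).tolist())
print('knob top',px2w('top',(390+105/4,260+107/4),40))
print(px2w('scene',(267,200),44))
E
```

```text
tri front corners [476.  294.6  39.6] [424.  290.9  38.9]
[475.7 294.2  44. ] [423.9 289.1  44. ] [457.6 197.6  44. ] width 51.987805787918276 len 94.43360964893395
axis 94.73855660358888 centre [453.3 249.4  44. ] [453.5 246.8  44. ]
side dir 94.80716200393863
tin [ 619.2 -184.8   30. ] [ 618.7 -184.6   26. ]
tin scene bright ((231.34329223632812, 259.93896484375), (27.91971206665039, 48.64200210571289), 83.53507995605469) [ 624.2 -185.8   30. ]
app ((421.24066162109375, -205.21624755859375), (65.34332275390625, 40.52922058105469), 77.29558563232422) [[394.2869567871094, -232.63140869140625], [433.8239440917969, -241.54464721679688], [448.1943664550781, -177.80108642578125], [408.6573791503906, -168.88784790039062]]
knob top [ 420.8 -206.    40. ]
[ 440.3 -200.    44. ]
```

Crop check: the brush is bristles down with its heel on the right. The tin has a level bright disc with the key below it. The green applicator's narrow end is on the left, and the pink one stands clear of it. Sizes agree with the description: brush width 52, heel to slope 94, applicator 65 x 40.5. Next I work out the first move.

```bash
cat >> h.py <<'E'
from scipy.spatial.transform import Rotation as Ro
def go(x,y,z,yaw=None):
    s=read_state();M=Ro.from_quat(s['orientation']).as_matrix();d=M.T@(np.array([x,y,z])-s['eef_pos'])/1000
    yw=np.degrees(np.arctan2(M[1,0],M[0,0]));print('tx ty tz',d.round(4),'turn',None if yaw is None else round((yw-yaw+180)%360-180,1),'yaw now',round(yw,2))
    print('tcp',s['eef_pos'].round(1),'tilt z',M[:,2].round(4),'t',round(s['clock'],2),'w',round(s['gripper_width'],1),'F',s['force'].round(1),'gf',round(s['gripper_force'],1))
E
python3 - <<'E'
import bench;print([n for n in dir(bench) if not n.startswith('__')], getattr(bench,'grip_point_offset',None))
from h import *
go(453.4,248,213,94.8)
E
```

```text
['PlanningError', 'camera_model', 'capture', 'grip_point_offset', 'hand_in', 'read_state'] 18.8
tx ty tz [ 0.5003 -0.7042  0.0014] turn -80.7 yaw now 14.14
tcp [ 140.4 -557.1  213.2] tilt z [-3.0e-04  1.5e-03 -1.0e+00] t 0.1 w 91.1 F [ 1.2  0.3 -0.1] gf 0.0
```

>>> carry_out([
  {"tx":0.5,"ty":-0.704,"tz":0,"turn":-80.7,"gripper":1},
  {"tx":0.5,"ty":-0.704,"tz":0,"turn":-80.7,"gripper":1},
  {"tx":0.5,"ty":-0.704,"tz":0,"turn":-80.7,"gripper":1},
  {"tx":0.5,"ty":-0.704,"tz":0,"turn":-80.7,"gripper":1},
  {"tx":0.5,"ty":-0.704,"tz":0,"turn":-80.7,"gripper":1},
  {"tx":0.5,"ty":-0.704,"tz":0,"turn":-80.7,"gripper":1},
  {"tx":0.5,"ty":-0.704,"tz":0,"turn":-80.7,"gripper":1},
  {"tx":0.5,"ty":-0.704,"tz":0,"turn":-80.7,"gripper":1},
  {"tx":0.5,"ty":-0.704,"tz":0,"turn":-80.7,"gripper":1},
  {"tx":0.5,"ty":-0.704,"tz":0,"turn":-80.7,"gripper":1},
])

```text
clock: 0.93
eef_pos: [291.3, -167.3, 213.9]
orientation: [0.731, 0.682, 0.0, 0.0]
force: [1.5, -0.3, -0.9]
gripper_width: 90.8
gripper_force: 0.0
```

```bash
python3 -c "
from h import *
go(453.4,248,213,94.8)"
```

```text
tx ty tz [0.4254 0.1332 0.0009] turn -8.7 yaw now 86.05
tcp [ 291.3 -167.3  213.9] tilt z [ 3.e-04 -1.e-04 -1.e+00] t 0.93 w 90.8 F [ 1.5 -0.3 -0.9] gf 0.0
```

>>> carry_out([
  {"tx":0.425,"ty":0.133,"tz":0,"turn":-8.7,"gripper":1},
  {"tx":0.425,"ty":0.133,"tz":0,"turn":-8.7,"gripper":1},
  {"tx":0.425,"ty":0.133,"tz":0,"turn":-8.7,"gripper":1},
  {"tx":0.425,"ty":0.133,"tz":0,"turn":-8.7,"gripper":1},
  {"tx":0.425,"ty":0.133,"tz":0,"turn":-8.7,"gripper":1},
  {"tx":0.425,"ty":0.133,"tz":0,"turn":-8.7,"gripper":1},
  {"tx":0.425,"ty":0.133,"tz":0,"turn":-8.7,"gripper":1},
  {"tx":0.425,"ty":0.133,"tz":0,"turn":-8.7,"gripper":1},
  {"tx":0.425,"ty":0.133,"tz":0,"turn":-8.7,"gripper":1},
  {"tx":0.425,"ty":0.133,"tz":0,"turn":-8.7,"gripper":1},
])

```text
clock: 1.77
eef_pos: [444.9, 220.3, 213.6]
orientation: [0.679, 0.734, -0.0, 0.0]
force: [0.8, -0.9, 1.1]
gripper_width: 91.1
gripper_force: 0.0
```

```bash
python3 -c "
from h import *
go(453.4,248,80,94.8)"
```

```text
tx ty tz [0.027  0.0107 0.1335] turn -0.3 yaw now 94.51
tcp [444.9 220.3 213.6] tilt z [-5.e-04 -6.e-04 -1.e+00] t 1.77 w 91.1 F [ 0.8 -0.9  1.1] gf 0.0
```

>>> carry_out([
  {"tx":0.02,"ty":0.008,"tz":0.03,"turn":0},
  {"tx":0.02,"ty":0.008,"tz":0.065,"turn":0},
  {"tx":0.02,"ty":0.008,"tz":0.1,"turn":0},
  {"tx":0.02,"ty":0.008,"tz":0.125,"turn":0},
  {"tx":0.02,"ty":0.008,"tz":0.133,"turn":0},
  {"tx":0.02,"ty":0.008,"tz":0.133,"turn":0},
  {"tx":0.02,"ty":0.008,"tz":0.133,"turn":0},
])

```text
$.steps[0]: bad value
```

```bash
python3 -c "
from h import *
go(453.4,248,15,94.8)
t=capture('top');s=capture('scene')
f=lambda i,x,y:cv2.resize(i[y:y+75,x:x+100],None,fx=4,fy=4,interpolation=2)
cv2.imwrite('pics/c2.png',np.hstack([f(t,120,235),f(s,450,200)])[:,:,::-1])
for o in(-40,40):
  a=np.radians(4.8);p=read_state()['eef_pos'];print(w2px('scene',p),w2px('top',p))
"
```

```text
tx ty tz [0.027  0.0108 0.1985] turn -0.3 yaw now 94.51
tcp [444.9 220.3 213.6] tilt z [-5.e-04 -6.e-04 -1.e+00] t 1.77 w 91.1 F [ 0.8 -0.9  1.1] gf 0.0
[505.22158563 156.19551983] [158.3049094  275.41910528]
[505.22158563 156.19551983] [158.3049094  275.41910528]
```

View pics/c2.png

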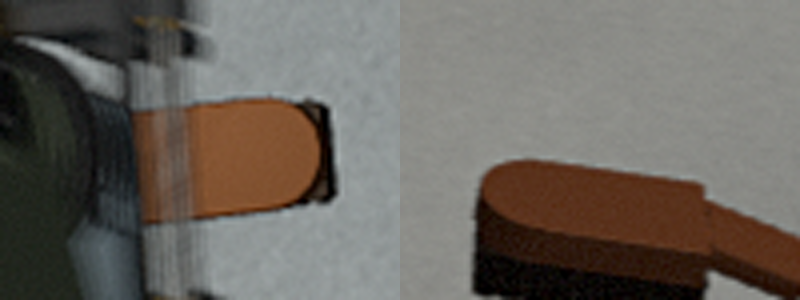

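The row without a gripper value was refused, so the arm had not descended. The crop shows the fingers blurred above the brush, whose heel is at top ≈(200,274). I'm resending with the gripper value in every row.

>>> carry_out([
  {"tx":0.0,"ty":0.0,"tz":0.03,"turn":0,"gripper":1},
  {"tx":0.0,"ty":0.0,"tz":0.065,"turn":0,"gripper":1},
  {"tx":0.0,"ty":0.0,"tz":0.1,"turn":0,"gripper":1},
  {"tx":0.0,"ty":0.0,"tz":0.125,"turn":0,"gripper":1},
  {"tx":0.0,"ty":0.0,"tz":0.133,"turn":0,"gripper":1},
  {"tx":0.0,"ty":0.0,"tz":0.133,"turn":0,"gripper":1},
  {"tx":0.0,"ty":0.0,"tz":0.133,"turn":0,"gripper":1},
])

```text
clock: 2.45
eef_pos: [445.4, 217.9, 81.6]
orientation: [0.679, 0.734, 0.0, 0.0]
force: [0.0, 1.4, 0.9]
gripper_width: 91.1
gripper_force: 0.0
```

```bash
python3 -c "
from h import *
go(453.4,248,15,94.8)
t=capture('top');s=capture('scene')
f=lambda i,x,y:cv2.resize(i[y:y+75,x:x+100],None,fx=4,fy=4,interpolation=2)
cv2.imwrite('pics/c3.png',np.hstack([f(t,120,235),f(s,450,200)])[:,:,::-1])
p=read_state()['eef_pos'];a=np.radians(4.8)
for o in(-45,45):
  q=p+o*np.array([np.cos(a),np.sin(a),0]);print(w2px('scene',q),w2px('top',q))
"
```

```text
tx ty tz [0.0293 0.0102 0.0666] turn -0.4 yaw now 94.43
tcp [445.4 217.9  81.6] tilt z [ 7.e-04  1.e-04 -1.e+00] t 2.45 w 91.1 F [0.  1.4 0.9] gf 0.0
[487.31333858 211.15707499] [185.45848171 302.96569067]
[487.19153497 238.80838321] [181.37720717 253.28726164]
```

View pics/c3.png

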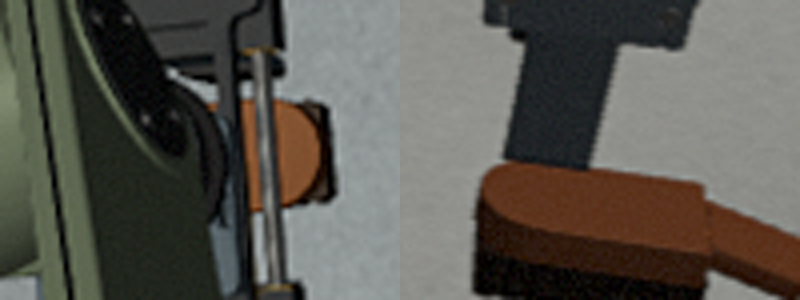

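The near finger tip projects to scene (487,239) and is seen at (487,241), so the calibration agrees. Now I align over the balance point, descend and grip.

>>> carry_out([
  {"tx":0.0295,"ty":0.01,"tz":0.0,"turn":0,"gripper":1},
  {"tx":0.0295,"ty":0.01,"tz":0.0,"turn":0,"gripper":1},
  {"tx":0.0295,"ty":0.01,"tz":0.02,"turn":0,"gripper":1},
  {"tx":0.0295,"ty":0.01,"tz":0.04,"turn":0,"gripper":1},
  {"tx":0.0295,"ty":0.01,"tz":0.06,"turn":0,"gripper":1},
  {"tx":0.0295,"ty":0.01,"tz":0.066,"turn":0,"gripper":1},
  {"tx":0.0295,"ty":0.01,"tz":0.066,"turn":0,"gripper":1},
  {"tx":0.0295,"ty":0.01,"tz":0.066,"turn":0,"gripper":1},
])

```text
clock: 3.22
eef_pos: [453.4, 248.6, 16.0]
orientation: [0.679, 0.734, 0.001, 0.0]
force: [-0.1, 0.5, 0.4]
gripper_width: 91.3
gripper_force: 0.0
```

>>> carry_out([
  {"tx":0,"ty":0,"tz":0,"turn":0,"gripper":0.5},
  {"tx":0,"ty":0,"tz":0,"turn":0,"gripper":0.5},
  {"tx":0,"ty":0,"tz":0,"turn":0,"gripper":0.5},
  {"tx":0,"ty":0,"tz":0,"turn":0,"gripper":0.4},
  {"tx":0,"ty":0,"tz":0,"turn":0,"gripper":0.4},
  {"tx":0,"ty":0,"tz":0,"turn":0,"gripper":0.4},
  {"tx":0,"ty":0,"tz":0,"turn":0,"gripper":0.4},
  {"tx":0,"ty":0,"tz":0,"turn":0,"gripper":0.4},
], newtons=15)

```text
clock: 3.88
eef_pos: [453.4, 248.6, 15.3]
orientation: [0.679, 0.734, 0.001, 0.0]
force: [1.8, 0.1, 3.0]
gripper_width: 54.0
gripper_force: 15.0
```

```bash
python3 -c "
from h import *
go(453.4,248,15,94.8)"
```

```text
tx ty tz [-0.0006 -0.      0.0003] turn -0.3 yaw now 94.46
tcp [453.4 248.6  15.3] tilt z [ 1.6e-03  6.0e-04 -1.0e+00] t 3.88 w 54.0 F [1.8 0.1 3. ] gf 15.0
```

Gripped at 54 mm. Lifting.

>>> carry_out([
  {"tx":0,"ty":0,"tz":-0.01,"turn":0,"gripper":0.4},
  {"tx":0,"ty":0,"tz":-0.03,"turn":0,"gripper":0.4},
  {"tx":0,"ty":0,"tz":-0.055,"turn":0,"gripper":0.4},
  {"tx":0,"ty":0,"tz":-0.08,"turn":0,"gripper":0.4},
  {"tx":0,"ty":0,"tz":-0.1,"turn":0,"gripper":0.4},
  {"tx":0,"ty":0,"tz":-0.11,"turn":0,"gripper":0.4},
  {"tx":0,"ty":0,"tz":-0.11,"turn":0,"gripper":0.4},
], newtons=20)

```text
clock: 4.47
eef_pos: [453.5, 248.8, 127.2]
orientation: [0.679, 0.734, 0.002, 0.001]
force: [0.3, -1.1, -1.9]
gripper_width: 53.5
gripper_force: 20.0
```

```bash
python3 -c "
from h import *
go(620.5,-185,125,94.8)"
```

```text
tx ty tz [-0.4455  0.1328  0.0019] turn -0.3 yaw now 94.46
tcp [453.5 248.8 127.2] tilt z [ 0.0036  0.0019 -1.    ] t 4.47 w 53.5 F [ 0.3 -1.1 -1.9] gf 20.0
```

>>> carry_out([
  {"tx":-0.01,"ty":0.003,"tz":0,"turn":0,"gripper":0.4},
  {"tx":-0.03,"ty":0.009,"tz":0,"turn":0,"gripper":0.4},
  {"tx":-0.057,"ty":0.017,"tz":0,"turn":0,"gripper":0.4},
  {"tx":-0.087,"ty":0.026,"tz":0,"turn":0,"gripper":0.4},
  {"tx":-0.117,"ty":0.035,"tz":0,"turn":0,"gripper":0.4},
  {"tx":-0.147,"ty":0.044,"tz":0,"turn":0,"gripper":0.4},
  {"tx":-0.177,"ty":0.053,"tz":0,"turn":0,"gripper":0.4},
  {"tx":-0.207,"ty":0.062,"tz":0,"turn":0,"gripper":0.4},
  {"tx":-0.237,"ty":0.071,"tz":0,"turn":0,"gripper":0.4},
  {"tx":-0.26,"ty":0.078,"tz":0,"turn":0,"gripper":0.4},
])

```text
clock: 5.3
eef_pos: [549.7, -7.9, 122.7]
orientation: [0.679, 0.734, -0.002, -0.001]
force: [1.1, 0.2, -1.5]
gripper_width: 53.9
gripper_force: 20.0
```

>>> carry_out([
  {"tx":-0.025,"ty":0.0075,"tz":0,"turn":0,"gripper":0.4},
  {"tx":-0.055,"ty":0.016,"tz":0,"turn":0,"gripper":0.4},
  {"tx":-0.085,"ty":0.025,"tz":0,"turn":0,"gripper":0.4},
  {"tx":-0.115,"ty":0.034,"tz":0,"turn":0,"gripper":0.4},
  {"tx":-0.14,"ty":0.042,"tz":0,"turn":0,"gripper":0.4},
  {"tx":-0.16,"ty":0.048,"tz":0,"turn":0,"gripper":0.4},
  {"tx":-0.175,"ty":0.052,"tz":0,"turn":0,"gripper":0.4},
  {"tx":-0.185,"ty":0.055,"tz":0,"turn":0,"gripper":0.4},
  {"tx":-0.185,"ty":0.055,"tz":0,"turn":0,"gripper":0.4},
  {"tx":-0.185,"ty":0.055,"tz":0,"turn":0,"gripper":0.4},
])

```text
clock: 6.13
eef_pos: [619.1, -184.7, 124.0]
orientation: [0.679, 0.734, -0.0, -0.001]
force: [-0.9, 0.3, -1.8]
gripper_width: 54.0
gripper_force: 20.0
```

```bash
python3 -c "
from h import *
go(620.5,-185,85,94.8)"
```

```text
tx ty tz [-0.0005  0.0015  0.039 ] turn -0.4 yaw now 94.43
tcp [ 619.1 -184.7  124. ] tilt z [-0.0021  0.0011 -1.    ] t 6.13 w 54.0 F [-0.9  0.3 -1.8] gf 20.0
```

>>> carry_out([
  {"tx":0,"ty":0.001,"tz":0.015,"turn":0,"gripper":0.4},
  {"tx":0,"ty":0.001,"tz":0.035,"turn":0,"gripper":0.4},
  {"tx":0,"ty":0.001,"tz":0.05,"turn":0,"gripper":0.4},
  {"tx":0,"ty":0.001,"tz":0.06,"turn":0,"gripper":0.4},
  {"tx":0,"ty":0.001,"tz":0.064,"turn":0,"gripper":0.4},
  {"tx":0,"ty":0.001,"tz":0.064,"turn":0,"gripper":0.4},
  {"tx":0,"ty":0.001,"tz":0.064,"turn":0,"gripper":0.4},
])

```text
clock: 6.72
eef_pos: [621.2, -184.5, 61.6]
orientation: [0.679, 0.734, 0.0, 0.0]
force: [1.5, -0.4, -0.3]
gripper_width: 54.1
gripper_force: 20.0
```

```bash
python3 -c "
from h import *
go(620,-185,45.3,94.8)
t=capture('top');s=capture('scene')
f=lambda i,x,y:cv2.resize(i[y:y+112,x:x+100],None,fx=4,fy=4,interpolation=2)
cv2.imwrite('pics/c4.png',np.hstack([f(t,350,130),f(s,185,195)])[:,:,::-1])
p=read_state()['eef_pos'];a=np.radians(94.5);u=np.array([np.cos(a),np.sin(a),0]);v=np.array([u[1],-u[0],0])
for l,(i,j) in {'f+':(45,27),'f-':(45,-27),'heel':(-52,0)}.items():
  q=p+[0,0,28.7]+i*u+j*v;print(l,w2px('scene',q),w2px('top',q))
for n in('scene','top'): print(n,[w2px(n,(620+52*np.cos(k),-185+52*np.sin(k),28)).round(1) for k in np.arange(4)*np.pi/2])
"
```

```text
tx ty tz [-0.0004 -0.0012  0.0163] turn -0.3 yaw now 94.5
tcp [ 621.2 -184.5   61.6] tilt z [ 9.e-04 -3.e-04 -1.e+00] t 6.72 w 54.1 F [ 1.5 -0.4 -0.3] gf 20.0
f+ [248.99511358 242.93350045] [377.64838692 163.18358756]
f- [260.60638658 225.04869304] [381.09069303 192.37555899]
heel [200.26578177 225.21314712] [432.89687064 172.02204362]
scene [array([218.6, 277.4]), array([260.6, 265.8]), array([246.2, 243.2]), array([206.2, 253.6])]
top [array([398.6, 156.5]), array([372.6, 183.8]), array([400.8, 209.8]), array([426.9, 182.2])]
```

View pics/c4.png

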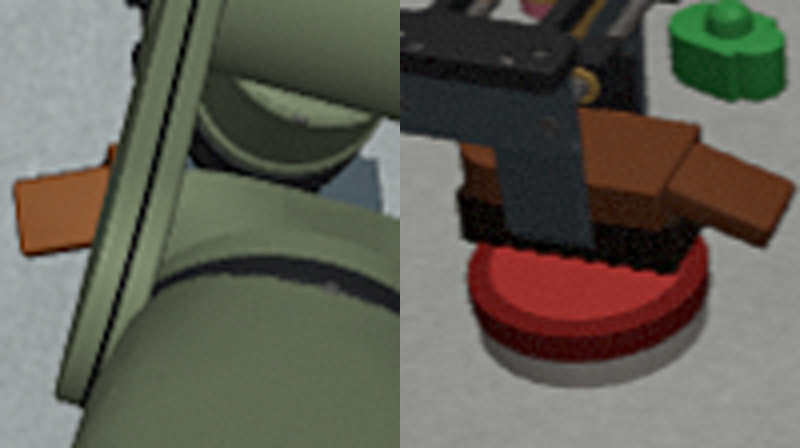

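```bash
python3 -c "
from h import *
for h in(24,30,36):
  A=(px2w('top',(129.5,271.5),h)+px2w('top',(130.5,289),h))/2;B=(px2w('top',(353.3,176.3),h+46.3)+px2w('top',(356.3,193.8),h+46.3))/2
  print(h,A.round(1),B.round(1),'rel now',(B-[621.2,-184.5,0]).round(1),'rel at grasp',(A-[453.4,248.6,0]).round(1))
p=np.array([620,-185,30]);k=np.linspace(0,6.28,100)
for z,r in((30,52),(22,52)):
  e=np.array([w2px('scene',p*[1,1,0]+[r*np.cos(i),r*np.sin(i),z]) for i in k]);print(z,e.min(0),e.max(0))
"
```

```text
24 [446.7 337.4  24. ] [610.1 -96.4  70.3] rel now [-11.1  88.1  70.3] rel at grasp [-6.7 88.8 24. ]
30 [446.5 335.2  30. ] [608.9 -96.1  76.3] rel now [-12.3  88.4  76.3] rel at grasp [-6.9 86.6 30. ]
36 [446.3 333.   36. ] [607.7 -95.8  82.3] rel now [-13.5  88.7  82.3] rel at grasp [-7.1 84.4 36. ]
30 [202.12772793 241.32306541] [263.26159083 277.63527473]
22 [202.69019286 244.94410251] [263.51782056 281.41693929]
```

The scene crop shows the brush level above the tin, centred on the lid to within about 2 mm. The nose tip is at top (354,185), matching a grip at the balance point. I descend slowly.

>>> carry_out([
  {"tx":0.0005,"ty":-0.001,"tz":0.004,"turn":0,"gripper":0.4},
  {"tx":0.0005,"ty":-0.001,"tz":0.008,"turn":0,"gripper":0.4},
  {"tx":0.0005,"ty":-0.001,"tz":0.011,"turn":0,"gripper":0.4},
  {"tx":0.0005,"ty":-0.001,"tz":0.013,"turn":0,"gripper":0.4},
  {"tx":0.0005,"ty":-0.001,"tz":0.014,"turn":0,"gripper":0.4},
  {"tx":0.0005,"ty":-0.001,"tz":0.0145,"turn":0,"gripper":0.4},
  {"tx":0.0005,"ty":-0.001,"tz":0.0145,"turn":0,"gripper":0.4},
])

```text
clock: 7.4
eef_pos: [619.8, -184.5, 46.2]
orientation: [0.679, 0.734, -0.0, -0.0]
force: [0.1, -0.8, -0.9]
gripper_width: 54.2
gripper_force: 20.0
```

>>> carry_out([
  {"tx":0,"ty":0,"tz":0.0005,"turn":0,"gripper":0.4},
  {"tx":0,"ty":0,"tz":0.001,"turn":0,"gripper":0.4},
  {"tx":0,"ty":0,"tz":0.001,"turn":0,"gripper":0.4},
  {"tx":0,"ty":0,"tz":0.001,"turn":0,"gripper":0.4},
])

```text
clock: 7.73
eef_pos: [619.8, -184.5, 45.5]
orientation: [0.679, 0.734, -0.0, 0.0]
force: [-0.1, 0.5, -1.7]
gripper_width: 53.9
gripper_force: 20.0
```

>>> carry_out([
  {"tx":0,"ty":0,"tz":0.0005,"turn":0,"gripper":0.4},
  {"tx":0,"ty":0,"tz":0.001,"turn":0,"gripper":0.4},
  {"tx":0,"ty":0,"tz":0.001,"turn":0,"gripper":0.4},
  {"tx":0,"ty":0,"tz":0.001,"turn":0,"gripper":0.4},
])

```text
clock: 8.07
eef_pos: [619.9, -184.5, 45.4]
orientation: [0.679, 0.734, 0.0, 0.0]
force: [-1.9, -0.2, 5.1]
gripper_width: 54.2
gripper_force: 20.0
```

Contact is felt (force went from −1.7 to +5 N). I release slowly, then lift.

>>> carry_out([
  {"tx":0,"ty":0,"tz":-0.0005,"turn":0,"gripper":0.4},
  {"tx":0,"ty":0,"tz":-0.0005,"turn":0,"gripper":0.62},
  {"tx":0,"ty":0,"tz":-0.0005,"turn":0,"gripper":0.66},
  {"tx":0,"ty":0,"tz":-0.0005,"turn":0,"gripper":0.72},
  {"tx":0,"ty":0,"tz":-0.0005,"turn":0,"gripper":0.8},
  {"tx":0,"ty":0,"tz":-0.0005,"turn":0,"gripper":0.9},
  {"tx":0,"ty":0,"tz":-0.0005,"turn":0,"gripper":0.95},
  {"tx":0,"ty":0,"tz":-0.0005,"turn":0,"gripper":0.95},
], newtons=5)

```text
clock: 8.73
eef_pos: [619.8, -184.5, 44.9]
orientation: [0.679, 0.734, -0.0, 0.0]
force: [0.1, -1.0, 0.2]
gripper_width: 85.9
gripper_force: 0.0
```

>>> carry_out([
  {"tx":0,"ty":0,"tz":-0.01,"turn":0,"gripper":0.95},
  {"tx":0,"ty":0,"tz":-0.03,"turn":0,"gripper":0.95},
  {"tx":0,"ty":0,"tz":-0.06,"turn":0,"gripper":0.95},
  {"tx":0,"ty":0,"tz":-0.09,"turn":0,"gripper":0.95},
  {"tx":0,"ty":0,"tz":-0.11,"turn":0,"gripper":0.95},
  {"tx":0,"ty":0,"tz":-0.12,"turn":0,"gripper":0.95},
  {"tx":0,"ty":0,"tz":-0.12,"turn":0,"gripper":0.95},
])

```text
clock: 9.32
eef_pos: [621.2, -185.0, 168.3]
orientation: [0.679, 0.734, 0.001, 0.003]
force: [0.5, 0.4, 0.0]
gripper_width: 86.8
gripper_force: 0.0
```

```bash
python3 -c "
from h import *
go(421.4,-204.7,130,77.3)"
```

```text
tx ty tz [-0.0041 -0.201   0.0372] turn 17.2 yaw now 94.46
tcp [ 621.2 -185.   168.3] tilt z [ 0.0058 -0.0019 -1.    ] t 9.32 w 86.8 F [0.5 0.4 0. ] gf 0.0
```

>>> carry_out([
  {"tx":0,"ty":-0.02,"tz":0,"turn":3,"gripper":0.85},
  {"tx":-0.001,"ty":-0.05,"tz":0,"turn":7,"gripper":0.85},
  {"tx":-0.002,"ty":-0.085,"tz":0.0,"turn":12,"gripper":0.85},
  {"tx":-0.003,"ty":-0.12,"tz":0.01,"turn":17.2,"gripper":0.85},
  {"tx":-0.004,"ty":-0.155,"tz":0.025,"turn":17.2,"gripper":0.85},
  {"tx":-0.004,"ty":-0.18,"tz":0.035,"turn":17.2,"gripper":0.85},
  {"tx":-0.004,"ty":-0.195,"tz":0.05,"turn":17.2,"gripper":0.85},
  {"tx":-0.004,"ty":-0.2,"tz":0.065,"turn":17.2,"gripper":0.85},
  {"tx":-0.004,"ty":-0.2,"tz":0.075,"turn":17.2,"gripper":0.85},
  {"tx":-0.004,"ty":-0.2,"tz":0.075,"turn":17.2,"gripper":0.85},
])

```text
clock: 10.15
eef_pos: [417.7, -202.8, 87.0]
orientation: [0.781, 0.624, -0.002, -0.003]
force: [0.0, 0.5, 0.5]
gripper_width: 77.0
gripper_force: 0.0
```

```bash
python3 -c "
from h import *
go(421.4,-204.7,5.5,77.3)
t=capture('top');s=capture('scene')
f=lambda i,x,y,h=75:cv2.resize(i[y:y+h,x:x+100],None,fx=4,fy=4,interpolation=2)
cv2.imwrite('pics/c5.png',np.vstack([np.hstack([f(t,345,145),f(s,185,210)]),np.hstack([f(t,370,250),f(s,220,160)])])[:,:,::-1])
p=read_state()['eef_pos'];a=np.radians(-12.7);v=np.array([np.cos(a),np.sin(a),0])
for o in(-39,39): print(w2px('scene',p+o*v),w2px('top',p+o*v))
"
```

```text
tx ty tz [-0.0012  0.0046  0.0815] turn -0.1 yaw now 77.22
tcp [ 417.7 -202.8   87. ] tilt z [-0.0064  0.0033 -1.    ] t 10.15 w 77.0 F [0.  0.5 0.5] gf 0.0
[279.87967691 167.10629646] [415.53494295 308.5783945 ]
[256.04215354 182.94454711] [423.34884023 265.18283901]
```

View pics/c5.png

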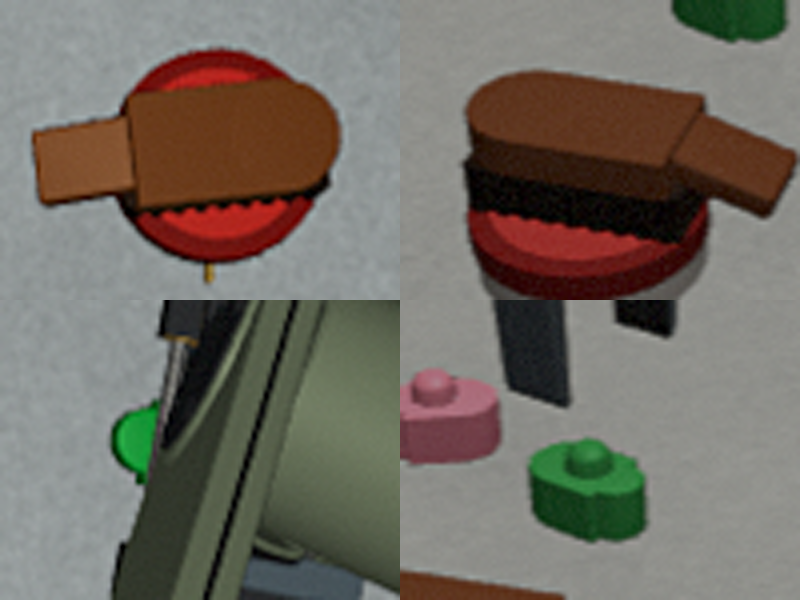

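The pile shows the brush level on the lid. In top view its front corners are at (376.3,168.8) and (380,197) and the heel is at about (430,178). The tin has not moved. The gripper is above the green applicator and clear of the pink one. Now a quick numeric check of both.

```bash
python3 -c "
from h import *
a=px2w('top',(376.25,168.75),74);b=px2w('top',(380,197),74);he=px2w('top',(430,178.7),74);m=(a+b)/2
d=m-he;L=np.linalg.norm(d);d/=L;print(m,he,'L',L,'w',np.linalg.norm(a-b),'yaw',np.degrees(np.arctan2(d[1],d[0])),'c from front',m-45*d,'from heel',he+52*d)
S=capture('scene');c=blob(S,(45,120,30),(75,255,255),(240,180,60,60))
from scipy.optimize import minimize
# compare silhouettes: project a model (r~21 sides 0-30) at the guess
e=[w2px('scene',(421.4+i*np.cos(1.35)-j*np.sin(1.35),-204.7+i*np.sin(1.35)+j*np.cos(1.35),z)) for i,j in((-34,0),(-12,21),(-12,-21),(32,0)) for z in(0,30)]
print('green bbox',c.min(0),c.max(0),'model',np.min(e,0),np.max(e,0));print('knob',w2px('scene',(421.4,-204.7,39)))
go(421.4,-204.7,5.5,77.3)
"
```

```text
[ 612.20595563 -139.11131817   74.        ] [ 617.10107581 -234.26423716   74.        ] L 95.27874996649045 w 53.15739768272268 yaw 92.94497209724133 c from front [ 614.517913  -184.0518884   74.       ] from heel [ 614.42948063 -182.33291156   74.        ]
green bbox [253 195] [280 219] model [255.61267873 195.07356423] [282.55487837 218.20632753]
knob [268.82989896 197.23196432]
tx ty tz [-0.0005  0.0008  0.0842] turn -0.0 yaw now 77.26
tcp [ 420.8 -204.    89.7] tilt z [-5.e-04  2.e-04 -1.e+00] t 10.3 w 77.8 F [-0.5 -0.4 -0.4] gf 0.0
```

In the same top image the brush's balance point lies about 4.5 mm to −x of the lid centre (camera bias cancels, and the scene camera agrees that the tin is at x≈624). I'll mend this before stacking: regrip, lift slightly, shift and set down again.

```bash
python3 -c "
from h import *
go(619.8,-184.5,168,94.5)"
```

```text
tx ty tz [ 0.0629  0.1898 -0.0784] turn -17.2 yaw now 77.26
tcp [ 420.8 -204.    89.7] tilt z [-5.e-04  2.e-04 -1.e+00] t 10.3 w 77.8 F [-0.5 -0.4 -0.4] gf 0.0
```

>>> carry_out([
  {"tx":0,"ty":0,"tz":-0.03,"turn":0,"gripper":0.95},
  {"tx":0.007,"ty":0.02,"tz":-0.06,"turn":-4,"gripper":0.95},
  {"tx":0.016,"ty":0.05,"tz":-0.0784,"turn":-9,"gripper":0.95},
  {"tx":0.027,"ty":0.085,"tz":-0.0784,"turn":-14,"gripper":0.95},
  {"tx":0.04,"ty":0.12,"tz":-0.0784,"turn":-17.2,"gripper":0.95},
  {"tx":0.051,"ty":0.155,"tz":-0.0784,"turn":-17.2,"gripper":0.95},
  {"tx":0.059,"ty":0.18,"tz":-0.0784,"turn":-17.2,"gripper":0.95},
  {"tx":0.063,"ty":0.19,"tz":-0.0784,"turn":-17.2,"gripper":0.95},
  {"tx":0.063,"ty":0.19,"tz":-0.0784,"turn":-17.2,"gripper":0.95},
  {"tx":0.063,"ty":0.19,"tz":-0.0784,"turn":-17.2,"gripper":0.95},
])

```text
clock: 11.13
eef_pos: [620.0, -184.2, 168.1]
orientation: [0.679, 0.734, -0.0, -0.0]
force: [-0.4, 0.1, -0.4]
gripper_width: 87.0
gripper_force: 0.0
```

```bash
python3 -c "
from h import *
go(619.8,-184.5,45.3,94.5)"
```

```text
tx ty tz [-3.000e-04 -1.000e-04  1.228e-01] turn 0.0 yaw now 94.52
tcp [ 620.  -184.2  168.1] tilt z [-8.e-04 -1.e-04 -1.e+00] t 11.13 w 87.0 F [-0.4  0.1 -0.4] gf 0.0
```

>>> carry_out([
  {"tx":0,"ty":0,"tz":0.03,"turn":0,"gripper":0.95},
  {"tx":0,"ty":0,"tz":0.065,"turn":0,"gripper":0.95},
  {"tx":0,"ty":0,"tz":0.09,"turn":0,"gripper":0.95},
  {"tx":0,"ty":0,"tz":0.11,"turn":0,"gripper":0.95},
  {"tx":0,"ty":0,"tz":0.1225,"turn":0,"gripper":0.95},
  {"tx":0,"ty":0,"tz":0.1225,"turn":0,"gripper":0.95},
  {"tx":0,"ty":0,"tz":0.1225,"turn":0,"gripper":0.7},
  {"tx":0,"ty":0,"tz":0.1225,"turn":0,"gripper":0.64},
  {"tx":0,"ty":0,"tz":0.1225,"turn":0,"gripper":0.61},
  {"tx":0,"ty":0,"tz":0.1225,"turn":0,"gripper":0.5},
], newtons=12)

```text
clock: 11.97
eef_pos: [620.5, -184.8, 47.4]
orientation: [0.679, 0.734, 0.001, 0.001]
force: [-0.2, 0.0, 0.4]
gripper_width: 62.8
gripper_force: 0.0
```

>>> carry_out([
  {"tx":0,"ty":0,"tz":0,"turn":0,"gripper":0.4},
  {"tx":0,"ty":0,"tz":0,"turn":0,"gripper":0.4},
  {"tx":0,"ty":0,"tz":-0.002,"turn":0,"gripper":0.4},
  {"tx":0,"ty":0,"tz":-0.005,"turn":0,"gripper":0.4},
  {"tx":0,"ty":0,"tz":-0.008,"turn":0,"gripper":0.4},
  {"tx":-0.001,"ty":0.002,"tz":-0.008,"turn":0,"gripper":0.4},
  {"tx":-0.001,"ty":0.004,"tz":-0.008,"turn":0,"gripper":0.4},
  {"tx":-0.001,"ty":0.004,"tz":-0.008,"turn":0,"gripper":0.4},
  {"tx":-0.001,"ty":0.004,"tz":-0.008,"turn":0,"gripper":0.4},
], newtons=15)

```text
clock: 12.72
eef_pos: [624.0, -185.1, 53.6]
orientation: [0.679, 0.734, -0.0, -0.0]
force: [0.4, -0.1, -1.8]
gripper_width: 54.1
gripper_force: 15.0
```

```bash
python3 -c "
from h import *
go(624,-185.5,45.3,94.5)"
```

```text
tx ty tz [-0.0004 -0.      0.0083] turn -0.0 yaw now 94.47
tcp [ 624.  -185.1   53.6] tilt z [-4.e-04  0.e+00 -1.e+00] t 12.72 w 54.1 F [ 0.4 -0.1 -1.8] gf 15.0
```

>>> carry_out([
  {"tx":0,"ty":0,"tz":0.003,"turn":0,"gripper":0.4},
  {"tx":0,"ty":0,"tz":0.005,"turn":0,"gripper":0.4},
  {"tx":0,"ty":0,"tz":0.0065,"turn":0,"gripper":0.4},
  {"tx":0,"ty":0,"tz":0.0072,"turn":0,"gripper":0.4},
  {"tx":0,"ty":0,"tz":0.0077,"turn":0,"gripper":0.4},
  {"tx":0,"ty":0,"tz":0.0082,"turn":0,"gripper":0.4},
  {"tx":0,"ty":0,"tz":0.0082,"turn":0,"gripper":0.4},
  {"tx":0,"ty":0,"tz":0.0082,"turn":0,"gripper":0.4},
])

```text
clock: 13.38
eef_pos: [623.6, -185.1, 46.7]
orientation: [0.679, 0.734, -0.0, -0.0]
force: [-2.9, 1.5, 5.0]
gripper_width: 53.8
gripper_force: 15.0
```

>>> carry_out([
  {"tx":0,"ty":0,"tz":0,"turn":0,"gripper":0.6},
  {"tx":0,"ty":0,"tz":0,"turn":0,"gripper":0.63},
  {"tx":0,"ty":0,"tz":0,"turn":0,"gripper":0.67},
  {"tx":0,"ty":0,"tz":0,"turn":0,"gripper":0.75},
  {"tx":0,"ty":0,"tz":0,"turn":0,"gripper":0.85},
  {"tx":0,"ty":0,"tz":0,"turn":0,"gripper":0.95},
  {"tx":0,"ty":0,"tz":0,"turn":0,"gripper":0.95},
  {"tx":0,"ty":0,"tz":-0.01,"turn":0,"gripper":0.95},
  {"tx":0,"ty":0,"tz":-0.03,"turn":0,"gripper":0.95},
  {"tx":0,"ty":0,"tz":-0.06,"turn":0,"gripper":0.95},
], newtons=5)

```text
clock: 14.22
eef_pos: [622.3, -184.7, 104.3]
orientation: [0.679, 0.734, -0.001, -0.003]
force: [-0.0, -0.2, -0.9]
gripper_width: 86.5
gripper_force: 0.0
```

>>> carry_out([
  {"tx":0,"ty":-0.0,"tz":-0.03,"turn":0,"gripper":0.95},
  {"tx":0,"ty":0,"tz":-0.06,"turn":0,"gripper":0.95},
  {"tx":0,"ty":0,"tz":-0.06,"turn":0,"gripper":0.95},
  {"tx":0,"ty":0,"tz":-0.06,"turn":0,"gripper":0.95},
])

```text
clock: 14.55
eef_pos: [625.2, -185.5, 168.7]
orientation: [0.679, 0.734, 0.001, 0.003]
force: [-0.4, 0.3, -0.5]
gripper_width: 86.7
gripper_force: 0.0
```

```bash
python3 -c "
from h import *
go(423.5,-205.2,89,77.3)"
```

```text
tx ty tz [-0.0037 -0.203   0.0787] turn 17.2 yaw now 94.46
tcp [ 625.2 -185.5  168.7] tilt z [ 0.0054 -0.0018 -1.    ] t 14.55 w 86.7 F [-0.4  0.3 -0.5] gf 0.0
```

>>> carry_out([
  {"tx":0,"ty":-0.02,"tz":0,"turn":3,"gripper":0.85},
  {"tx":-0.001,"ty":-0.05,"tz":0,"turn":7,"gripper":0.85},
  {"tx":-0.002,"ty":-0.085,"tz":0.0,"turn":12,"gripper":0.85},
  {"tx":-0.003,"ty":-0.12,"tz":0.01,"turn":17.2,"gripper":0.85},
  {"tx":-0.004,"ty":-0.155,"tz":0.025,"turn":17.2,"gripper":0.85},
  {"tx":-0.004,"ty":-0.18,"tz":0.035,"turn":17.2,"gripper":0.85},
  {"tx":-0.004,"ty":-0.195,"tz":0.05,"turn":17.2,"gripper":0.85},
  {"tx":-0.004,"ty":-0.201,"tz":0.065,"turn":17.2,"gripper":0.85},
  {"tx":-0.004,"ty":-0.201,"tz":0.075,"turn":17.2,"gripper":0.85},
  {"tx":-0.004,"ty":-0.201,"tz":0.075,"turn":17.2,"gripper":0.85},
])

```text
clock: 15.38
eef_pos: [421.1, -203.7, 88.1]
orientation: [0.781, 0.624, -0.001, -0.003]
force: [0.2, -0.3, -0.1]
gripper_width: 77.4
gripper_force: 0.0
```

```bash
python3 -c "
from h import *
t=capture('top');s=capture('scene')
f=lambda i,x,y,h=75:cv2.resize(i[y:y+h,x:x+100],None,fx=4,fy=4,interpolation=2)
cv2.imwrite('pics/c6.png',np.hstack([f(t,345,145),f(s,185,210)])[:,:,::-1])
go(423.5,-205.2,5.5,77.3)
"
```

```text
tx ty tz [-0.0006  0.0003  0.0846] turn -0.0 yaw now 77.26
tcp [ 423.4 -204.6   90.1] tilt z [-1.6e-03  7.0e-04 -1.0e+00] t 15.48 w 77.4 F [-0.1  0.6 -0.8] gf 0.0
```

View pics/c6.png

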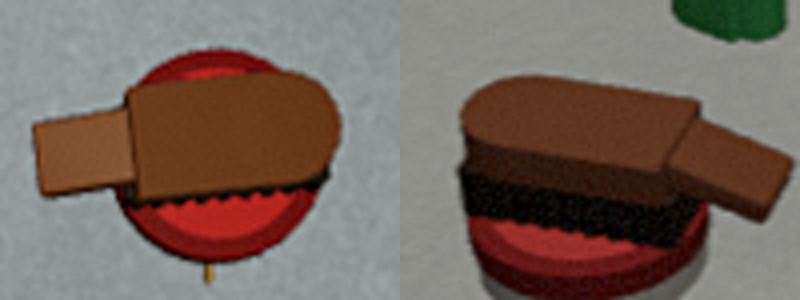

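The brush now sits centred on the lid to within about 1 mm, level, with the tin unmoved. Next is the applicator.

>>> carry_out([
  {"tx":-0.0005,"ty":0,"tz":0.02,"turn":0,"gripper":0.85},
  {"tx":-0.0005,"ty":0,"tz":0.045,"turn":0,"gripper":0.85},
  {"tx":-0.0005,"ty":0,"tz":0.065,"turn":0,"gripper":0.85},
  {"tx":-0.0005,"ty":0,"tz":0.078,"turn":0,"gripper":0.85},
  {"tx":-0.0005,"ty":0,"tz":0.083,"turn":0,"gripper":0.85},
  {"tx":-0.0005,"ty":0,"tz":0.083,"turn":0,"gripper":0.85},
  {"tx":-0.0005,"ty":0,"tz":0.083,"turn":0,"gripper":0.7},
  {"tx":-0.0005,"ty":0,"tz":0.083,"turn":0,"gripper":0.55},
  {"tx":-0.0005,"ty":0,"tz":0.083,"turn":0,"gripper":0.5},
])

```text
clock: 16.23
eef_pos: [424.6, -205.7, 8.7]
orientation: [0.781, 0.624, 0.0, 0.001]
force: [0.4, 0.0, 0.5]
gripper_width: 60.5
gripper_force: 0.0
```

>>> carry_out([
  {"tx":0,"ty":0,"tz":0,"turn":0,"gripper":0.45},
  {"tx":0,"ty":0,"tz":0,"turn":0,"gripper":0.4},
  {"tx":0,"ty":0,"tz":0,"turn":0,"gripper":0.3},
  {"tx":0,"ty":0,"tz":0,"turn":0,"gripper":0.3},
  {"tx":0,"ty":0,"tz":0,"turn":0,"gripper":0.3},
  {"tx":0,"ty":0,"tz":0,"turn":0,"gripper":0.3},
], newtons=8)

```text
clock: 16.73
eef_pos: [424.0, -205.4, 8.1]
orientation: [0.781, 0.624, 0.0, 0.0]
force: [-0.9, 0.9, 5.5]
gripper_width: 41.8
gripper_force: 8.0
```

```bash
python3 -c "
from h import *
go(423.5,-205.2,165,77.3)"
```

```text
tx ty tz [ 1.000e-04 -4.000e-04 -1.569e-01] turn -0.0 yaw now 77.26
tcp [ 424.  -205.4    8.1] tilt z [ 6.e-04 -4.e-04 -1.e+00] t 16.73 w 41.8 F [-0.9  0.9  5.5] gf 8.0
```

>>> carry_out([
  {"tx":0,"ty":0,"tz":-0.01,"turn":0,"gripper":0.3},
  {"tx":0,"ty":0,"tz":-0.03,"turn":0,"gripper":0.3},
  {"tx":0,"ty":0,"tz":-0.055,"turn":0,"gripper":0.3},
  {"tx":0,"ty":0,"tz":-0.085,"turn":0,"gripper":0.3},
  {"tx":0,"ty":0,"tz":-0.11,"turn":0,"gripper":0.3},
  {"tx":0,"ty":0,"tz":-0.13,"turn":0,"gripper":0.3},
  {"tx":0,"ty":0,"tz":-0.14,"turn":0,"gripper":0.3},
  {"tx":0,"ty":0,"tz":-0.14,"turn":0,"gripper":0.3},
  {"tx":0,"ty":0,"tz":-0.14,"turn":0,"gripper":0.3},
], newtons=12)

```text
clock: 17.48
eef_pos: [423.7, -205.2, 147.5]
orientation: [0.781, 0.624, 0.0, 0.0]
force: [0.4, 0.3, -0.0]
gripper_width: 42.0
gripper_force: 12.0
```

```bash
python3 -c "
from h import *
go(623.7,-185.2,148,94.5)"
```

```text
tx ty tz [ 0.0636  0.1907 -0.0005] turn -17.2 yaw now 77.26
tcp [ 423.7 -205.2  147.5] tilt z [ 2.e-04 -2.e-04 -1.e+00] t 17.48 w 42.0 F [ 0.4  0.3 -0. ] gf 12.0
```

>>> carry_out([
  {"tx":0.004,"ty":0.012,"tz":0,"turn":-2,"gripper":0.3},
  {"tx":0.012,"ty":0.035,"tz":0,"turn":-5,"gripper":0.3},
  {"tx":0.021,"ty":0.063,"tz":0,"turn":-8,"gripper":0.3},
  {"tx":0.031,"ty":0.093,"tz":0,"turn":-11,"gripper":0.3},
  {"tx":0.041,"ty":0.123,"tz":0,"turn":-14,"gripper":0.3},
  {"tx":0.05,"ty":0.15,"tz":0,"turn":-16,"gripper":0.3},
  {"tx":0.058,"ty":0.173,"tz":0,"turn":-17.2,"gripper":0.3},
  {"tx":0.062,"ty":0.186,"tz":0,"turn":-17.2,"gripper":0.3},
  {"tx":0.0636,"ty":0.1907,"tz":0,"turn":-17.2,"gripper":0.3},
  {"tx":0.0636,"ty":0.1907,"tz":0,"turn":-17.2,"gripper":0.3},
])

```text
clock: 18.32
eef_pos: [624.6, -184.6, 145.4]
orientation: [0.678, 0.735, -0.001, -0.001]
force: [0.5, -0.3, -1.4]
gripper_width: 42.2
gripper_force: 12.0
```

>>> carry_out([
  {"tx":0,"ty":0,"tz":0,"turn":0,"gripper":0.3},
  {"tx":0,"ty":0,"tz":0.015,"turn":0,"gripper":0.3},
  {"tx":0,"ty":0,"tz":0.035,"turn":0,"gripper":0.3},
  {"tx":0,"ty":0,"tz":0.048,"turn":0,"gripper":0.3},
  {"tx":0,"ty":0,"tz":0.055,"turn":0,"gripper":0.3},
  {"tx":0,"ty":0,"tz":0.055,"turn":0,"gripper":0.3},
  {"tx":0,"ty":0,"tz":0.055,"turn":0,"gripper":0.3},
])

```text
clock: 18.9
eef_pos: [623.4, -185.5, 92.9]
orientation: [0.679, 0.734, -0.0, -0.0]
force: [0.5, -0.6, 0.4]
gripper_width: 42.0
gripper_force: 12.0
```

```bash
python3 -c "
from h import *
go(623.7,-185.2,82.1,94.5)
t=capture('top');s=capture('scene')
f=lambda i,x,y,h=75:cv2.resize(i[y:y+h,x:x+100],None,fx=4,fy=4,interpolation=2)
cv2.imwrite('pics/c7.png',np.hstack([f(t,345,145),f(s,185,200)])[:,:,::-1])"
```

```text
tx ty tz [0.0003 0.0003 0.0108] turn -0.1 yaw now 94.44
tcp [ 623.4 -185.5   92.9] tilt z [-2.e-04 -0.e+00 -1.e+00] t 18.9 w 42.0 F [ 0.5 -0.6  0.4] gf 12.0
```

View pics/c7.png

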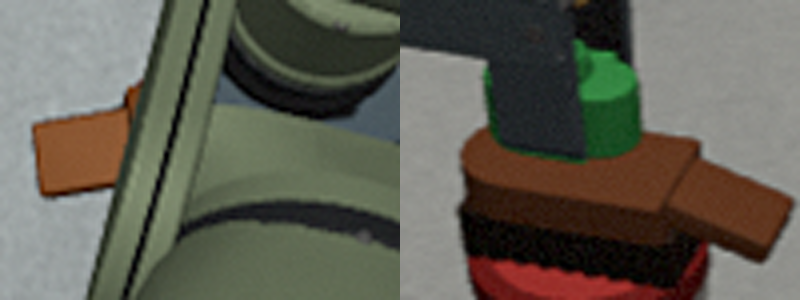

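The applicator hovers about 10 mm over the middle of the brush's back, near scene (327,231). Lowering gently.

>>> carry_out([
  {"tx":0,"ty":0,"tz":0.003,"turn":0,"gripper":0.3},
  {"tx":0,"ty":0,"tz":0.006,"turn":0,"gripper":0.3},
  {"tx":0,"ty":0,"tz":0.008,"turn":0,"gripper":0.3},
  {"tx":0,"ty":0,"tz":0.009,"turn":0,"gripper":0.3},
  {"tx":0,"ty":0,"tz":0.0095,"turn":0,"gripper":0.3},
  {"tx":0,"ty":0,"tz":0.01,"turn":0,"gripper":0.3},
  {"tx":0,"ty":0,"tz":0.01,"turn":0,"gripper":0.3},
  {"tx":0,"ty":0,"tz":0.01,"turn":0,"gripper":0.3},
])

```text
clock: 19.67
eef_pos: [623.9, -185.3, 82.7]
orientation: [0.679, 0.734, 0.0, 0.0]
force: [-0.4, 1.0, -0.8]
gripper_width: 41.9
gripper_force: 12.0
```

>>> carry_out([
  {"tx":0,"ty":0,"tz":0.0004,"turn":0,"gripper":0.3},
  {"tx":0,"ty":0,"tz":0.0008,"turn":0,"gripper":0.3},
  {"tx":0,"ty":0,"tz":0.0008,"turn":0,"gripper":0.3},
  {"tx":0,"ty":0,"tz":0.0008,"turn":0,"gripper":0.3},
])

```text
clock: 20.0
eef_pos: [624.0, -185.4, 82.1]
orientation: [0.679, 0.734, 0.0, 0.0]
force: [-0.2, 0.0, 1.4]
gripper_width: 42.0
gripper_force: 12.0
```

>>> carry_out([
  {"tx":0,"ty":0,"tz":0.0003,"turn":0,"gripper":0.3},
  {"tx":0,"ty":0,"tz":0.0006,"turn":0,"gripper":0.3},
  {"tx":0,"ty":0,"tz":0.0006,"turn":0,"gripper":0.3},
  {"tx":0,"ty":0,"tz":0.0006,"turn":0,"gripper":0.3},
])

```text
clock: 20.33
eef_pos: [624.0, -185.4, 82.1]
orientation: [0.679, 0.734, 0.0, 0.0]
force: [-0.7, -0.3, 3.6]
gripper_width: 41.7
gripper_force: 12.0
```

Contact at z 82.1 with 3.6 N. Opening slowly and rising.

>>> carry_out([
  {"tx":0,"ty":0,"tz":0,"turn":0,"gripper":0.47},
  {"tx":0,"ty":0,"tz":0,"turn":0,"gripper":0.5},
  {"tx":0,"ty":0,"tz":0,"turn":0,"gripper":0.55},
  {"tx":0,"ty":0,"tz":0,"turn":0,"gripper":0.62},
  {"tx":0,"ty":0,"tz":0,"turn":0,"gripper":0.7},
  {"tx":0,"ty":0,"tz":0,"turn":0,"gripper":0.8},
  {"tx":0,"ty":0,"tz":0,"turn":0,"gripper":0.8},
  {"tx":0,"ty":0,"tz":-0.01,"turn":0,"gripper":0.8},
  {"tx":0,"ty":0,"tz":-0.03,"turn":0,"gripper":0.8},
  {"tx":0,"ty":0,"tz":-0.06,"turn":0,"gripper":0.8},
], newtons=5)

```text
clock: 21.17
eef_pos: [622.1, -184.8, 139.8]
orientation: [0.679, 0.734, -0.001, -0.003]
force: [0.1, -0.5, 0.3]
gripper_width: 73.1
gripper_force: 0.0
```

>>> carry_out([
  {"tx":0,"ty":0,"tz":-0.03,"turn":0,"gripper":0.8},
  {"tx":0,"ty":-0.03,"tz":-0.05,"turn":0,"gripper":0.8},
  {"tx":0,"ty":-0.07,"tz":-0.05,"turn":0,"gripper":0.8},
  {"tx":0,"ty":-0.11,"tz":-0.05,"turn":0,"gripper":0.8},
  {"tx":0,"ty":-0.15,"tz":-0.05,"turn":0,"gripper":0.8},
  {"tx":0,"ty":-0.18,"tz":-0.05,"turn":0,"gripper":0.8},
  {"tx":0,"ty":-0.2,"tz":-0.05,"turn":0,"gripper":0.8},
  {"tx":0,"ty":-0.2,"tz":-0.05,"turn":0,"gripper":0.8},
])

```text
clock: 21.83
eef_pos: [420.5, -200.6, 192.3]
orientation: [0.68, 0.733, -0.001, -0.0]
force: [0.6, 0.6, 0.5]
gripper_width: 72.8
gripper_force: 0.0
```

```bash
python3 -c "
from h import *
t=capture('top');s=capture('scene')
f=lambda i,x,y,h=100:cv2.resize(i[y:y+h,x:x+100],None,fx=4,fy=4,interpolation=2)
cv2.imwrite('pics/c8.png',np.hstack([f(t,345,130),f(s,185,190)])[:,:,::-1])
go(624,-185,82,94.5)
print('knob aligned',w2px('top',(619.2,-184.8,114)),'lid',w2px('top',(619.2,-184.8,30)))"
```

```text
tx ty tz [0.001  0.1995 0.1109] turn -0.1 yaw now 94.4
tcp [ 424.8 -201.2  192.4] tilt z [ 0.0026 -0.001  -1.    ] t 21.93 w 72.9 F [ 0.4 -0.1  0.5] gf 0.0
knob aligned [406.00072232 173.55978628] lid [399.77030957 183.22696262]
```

View pics/c8.png

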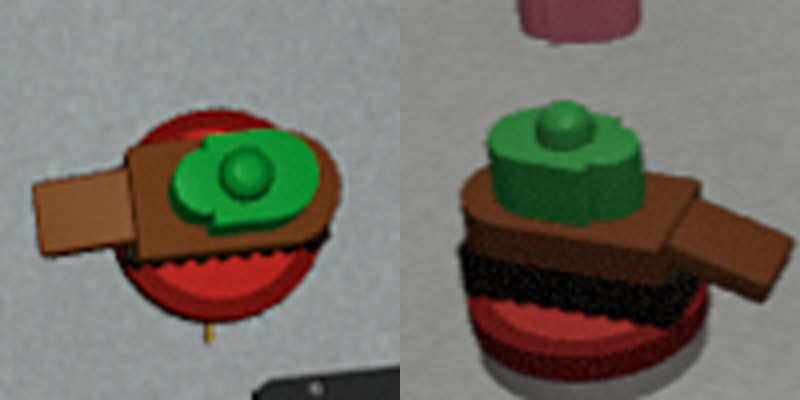

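The pile stands level. The knob is seen at top (406.8,173.0) against (406.0,173.6) for perfect alignment over the lid centre, about 1.5 mm off. The tin is unmoved and the gripper clear.

```bash
python3 -c "
from bench import *
print(hand_in())"
```

```text
the job is handed in; nothing more can be done
None
```

The job is handed in: the brush rests bristles down, centred on the meant red tin's lid, and the green applicator sits on its back above the balance point, about 1.5 mm off centre, with both tins left where they stood, at about 22 s of the 66 s; I re-set the brush once, before stacking, to mend a 4.5 mm offset.

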